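Open the capsule carousel and turn it to the green capsule

TASK

Open the capsule carousel: by the dark tab, first tip the round wooden lid up on its far edge, then lift it off and set it down gently, tab up, flat on the bare worktop beside the carousel, and let go of it. Then turn the white tub until the green capsule stands at the yellow pointer of the foot, and finish while still gripping the knob in the tub's middle, holding the tub still. Do not disturb the things standing around.

Things in the scene. Friction and masses are not known exactly. Their poses are not given: they have to be found in the camera images.
- foot: Fixed grey round foot of the capsule carousel, 248 mm across, 6 mm high, on the worktop; its place and heading vary. Origin: centre of its underside, on the axis of turning. A flat yellow pointer, 22 mm wide and 6 mm high, sticks out from its edge along its own -x, to 162 mm from the axis.
- tub (a joint): Turning angle of the white round tub on the foot, rad, growing counter-clockwise seen from above; 0 (or any whole turn, 6.283) puts the green capsule at the yellow pointer. It turns both ways without a stop, with slight bearing friction (about 0.04 N m), and stays where left. Tub: 212 mm across, rim 90 mm above the worktop, wall 4 mm, inner floor 12 mm above the worktop.
- knob_grip (a point): Point on the tub's axis, 68 mm above the worktop, 12 mm below the knob's top. The upright round black ribbed knob, 39 mm across, is fixed in the tub's middle and turns with it; its top is 80 mm above the worktop and it is free all round down to the capsules' tops (46 mm). The lid hides it at the start.
- knob: The same black knob, 39 mm across and 68 mm tall; origin: centre of its lower end, on the tub's axis, 12 mm above the worktop. It turns with the tub.
- green_capsule (a point): Centre of the green capsule's top, 70 mm from the axis, 46 mm above the worktop; goes round with the tub. Five coffee capsules (rim down, 54 mm across, same height) are stuck fast in the tub, all 70 mm from the axis, 72 degrees apart: one green, two brown, two beige.
- pick_spot (a point): Fixed point 70 mm from the axis towards the yellow pointer, 46 mm above the worktop: where the green capsule's top must come.
- lid: Loose round light-wood lid, about 110 g, 226 mm across, 8 mm thick, lying on the tub's rim at the start; under it a spigot, 194 mm across and 6 mm deep, hangs loosely inside the rim. Origin: centre of the disc's underside (90 mm above the worktop when seated, 6 mm when flat on the worktop). z is up; its -x points to the dark tab.
- lid_center (a point): The lid's origin as a point: centre of the disc's underside (6 mm above the worktop when it lies flat there); axes as the lid's.
- lid_tab (a point): Centre of the dark wooden tab on the lid, to be pinched across its thickness from above: 12 mm thick along the lid's x, 44 mm long along its y, standing 30 mm above the lid's top face; 70 mm from the lid's centre along the lid's -x, 23 mm above the lid's origin. At the start it points roughly towards the robot.
- mug: Bystander: cream mug, 78x113x100 mm; origin: centre of its underside. Leave alone.
- red_jar: Bystander: glass spice jar with black cap and reddish contents, 44 mm across, 96 mm high; origin: centre of its underside. Leave alone.
- jar: Bystander: glass spice jar with black cap and yellow contents, 44 mm across, 96 mm high; origin: centre of its underside. Leave alone.
- mill: Bystander: brown wooden pepper mill, 58 mm across, 170 mm high; origin: centre of its underside. Leave alone.

How it is judged (in metres and radians):
On the way, in this order (a step that is already met when the one before it is completed fails the run):
1. the lid is tipped up by its tab, while still at the tub (angle between lid_center's own z axis and vertical above 0.12 rad and height (world z) of lid_center below 0.14 m and horizontal distance between lid_center and knob_grip below 0.06 m and contact force between the fingers and lid above 0.3 N), for 0.1 s.
2. the lid lies flat on the bare worktop beside the carousel, tab up, let go of (height (world z) of lid_center below 0.012 m and angle between lid_center's own z axis and vertical below 0.06 rad and horizontal distance between lid_center and knob_grip above 0.235 m and linear speed of lid below 0.03 m/s and contact force between the fingers and lid below 0.1 N), for 0.2 s.
3. the green capsule is at the yellow pointer, the tub still, the knob gripped (horizontal distance between green_capsule and pick_spot below 0.01 m and velocity of joint tub between -0.05 and 0.05 rad/s and contact force between the fingers and knob above 1 N), for 0.2 s.
At the end, for the whole second after the job is handed in: The lid lies flat (within 0.06 rad) on the bare worktop clear of the carousel (centres at least 235 mm apart), tab up and untouched; the green capsule is within 10 mm (about 8 degrees) of the place at the yellow pointer; the fingers grip the knob (over 1 N) and the tub stands still (all of step 2 and all of step 3); the arm keeps its last pose, push and grip.
It fails at once if a bystander (mug, spice jars or pepper mill) is shifted by more than 25 mm (distance of any of mug, red_jar, jar, mill from where it was at the start of the episode above 0.025 m).
It fails at once if the lid is dropped (over 0.6 m/s while not held) (linear speed of lid above 0.6 m/s and contact force between the fingers and lid below 0.1 N).
It also fails if it takes over 61 s, if anything falls off the work surface, if the arm or the gripper's body presses on something with over 40 N, if the wrist force passes 120 N, or if a joint passes its speed limit or range.

ROBOT

A 6-joint arm with a two-finger parallel gripper is mounted at the origin on a cart in front of the work surface, level with it; the furniture and walls round the work are solid. World frame = base frame: x ahead of the robot, y to its left, z up, the work surface at z = 0. Lengths are in m, angles in degrees, forces in N, time in s.
With the tool pointing down it reaches from about 0.3 to 0.75 m from the base axis. Payload 8.5 kg.
Tool frame: the origin (TCP) lies at the very end of the fingers, on their centre line; the grasp point (between the pads) lies 19 mm behind it; z points along the fingers, y is the line along which they close (so a half turn about z gives the same grasp; the last joint's range is limited). The gripper opens to 85 mm and grips with 20 to 120 N. Pads are 22 mm wide; open, the fingers measure 114 mm over their backs; the gripper's body (76 mm by 85 mm) begins 54 mm behind the grasp point. The pads swing forward as they close: fully open they stand 13 mm farther back than shut.
Start: joints at [59.628, 21.807, 74.336, -0, 83.858, -12.336], TCP at [0.17, 0.523, 0.231] pointing down, gripper open.
Joint ranges: [-178.18, 178.18], [-50.72, 133.34], [12.68, 142.11], [-81.47, 261.47], [9.98, 163.14], [-165.26, 165.26]. Speed limits (degrees/s): [136.94, 136.94, 180, 180, 180, 180].

INTERFACE

Orientations are given as a 3x3 rotation matrix whose columns are the frame's x, y, z axes.
In Python, from rig import env, imaging gives the robot as it stands. The module is installed in compiled form; this text tells all that it offers.
- The arm moves only by the tool arm_command, never from a script. Its arguments are lists of equal length, an entry for each row: "turn": the turn, a rotation vector about the tool's x, y, z in units of 5 degrees (1.0 is 5 degrees), a list of three; "xyz": the shift along the tool's x, y, z in units of 50 mm (1.0 is 50 mm), a list of three; "claw": the finger opening in mm, from 0 to 85.4. A call has 1 to 12 rows; each row shifts and turns the commanded pose from where the row before left it, along the tool's axes as they then stand; what a row does not reach is not made up. A row lasts 1/10 s, in which the tool goes at most 50 mm and 8.59 degrees, less where a joint would pass 70% of its speed; a pose out of reach is approached as far as the arm can. A call is refused whole if a number of a shift passes 1 or a number of a turn 1, either way. A call with a gripper value outside its range is refused whole. The fingers move at their own pace and stop on an object; "squeeze" is the grip in N (left out, the last holds). Time passes only in rows, so rows that do not move let the fingers close. It gives the time, the measured TCP pose, the force, the opening and the grip force at its end, in the units of the state.
- env.observe(): the state, without advancing time (a new reading comes with each control period).
- imaging.get_image(name): name is "scene" or "top" or "wrist"; returns (picture, depth): 420x560x3 uint8, blue, green, red; 420x560 float32, m along the optical axis (not along the pixel's ray), 0 where there is no reading.
- imaging.camera_info(name): a dict with "camera_matrix" (3x3 intrinsics, pixels), "k1" (the pictures are not rectified: a ray, as slopes to the right and down, at radius r is drawn at 1 + k1 r^2 times it, then the intrinsics apply), "rvec" (rotation vector, rad) and "tvec" (3), from world to camera coordinates, as OpenCV has them. Camera axes: x right, y down, z forward; pixel columns grow to the right and rows downward; lengths in m; the calibration is good to about 2 mm. A picture is of the moment at which its call begins: read the wrist's pose just before it. camera_info takes no time and is no camera call; for the wrist camera it gives the pose at the moment of the call.
- env.close_job(): hands the job in; it is judged then, once.
The state is a dict: "time_s": time; "q": joint angles; "qvel": joint speeds; "joint_efforts": joint torques, N m; "position": TCP position; "tool_rot": TCP orientation; "ft_force": force on the tool from outside, world axes, zero at the start; "wrist_torque": the same for the moment, N m; "grip_width": finger opening in m; "gripper_force": force on a finger pad.
Only numpy, scipy, OpenCV 4.12 (cv2) and the standard library are available. Lean on these libraries where they do the work, as an engineer would, in place of code of your own. Each camera call takes 0.05 s, during which the arm holds its last target. There are 200 camera calls.

## Working session

There is one attempt and no reset: what is moved stays moved. The work goes in short steps, Python scripts to look and compute and a tool call to move; the robot and the scene stay as the last step left them, time stands still between calls to the robot, and variables do not carry over. Pictures are saved under pics/ and viewed, at most 10 in all, crops included, and the job is handed in when it is done.

Besides the shell and the picture viewer there is one more tool, called after "Emit:" as name(argument=value, ...) on one line, values as JSON. arm_command: Moves the arm, as the interface text tells. Its arguments: {"type":"object","properties":{"turn":{"type":"array"},"xyz":{"type":"array"},"claw":{"type":"array"},"squeeze":{"type":"number"}},"required":["turn","xyz","claw"]}

```bash
mkdir -p pics; cat > h.py <<'E'
import numpy as np, cv2
from rig import env, imaging
np.set_printoptions(precision=4,suppress=True)
def cloud(name):
    im,d=imaging.get_image(name); return im,d,world(name,d)
def world(name,d):
    c=imaging.camera_info(name);K=np.array(c["camera_matrix"],float);k1=c["k1"]
    h,w=d.shape;u,v=np.meshgrid(np.arange(w),np.arange(h))
    p=np.stack([u,v],-1).reshape(-1,1,2).astype(np.float64)
    s=cv2.undistortPoints(p,K,np.array([k1,0,0,0,0.])).reshape(h,w,2)
    P=np.concatenate([s*d[...,None],d[...,None]],-1)
    R=cv2.Rodrigues(np.array(c["rvec"],float))[0]
    return (P-np.array(c["tvec"],float).reshape(3))@R
E
python3 - <<'E'
from h import *
for n in ("top","scene"):
    im,d,P=cloud(n); cv2.imwrite(f"pics/{n}0.png",im); np.savez(f"{n}0.npz",im=im,d=d,P=P)
s=env.observe();print(s)
E
```

```text
{'time_s': 0.1, 'q': array([ 59.6309,  21.839 ,  74.3785,   0.0001,  83.8579, -12.3361]), 'qvel': array([-0.065 , -0.0787, -0.116 , -0.0724,  0.1055, -0.0356]), 'joint_efforts': array([  0.0054, -44.9214, -23.166 ,  -0.    ,   0.0036,   0.    ]), 'position': array([0.1701, 0.5228, 0.2308]), 'tool_rot': array([[-0.9509,  0.3096, -0.0007],
       [ 0.3096,  0.9509, -0.0011],
       [ 0.0003, -0.0013, -1.    ]]), 'ft_force': array([0.0323, 0.3599, 0.0537]), 'wrist_torque': array([ 0.007 , -0.0308, -0.0012]), 'gripper_force': 0.0, 'grip_width': 0.08533087715113116}
```

View pics/top0.png

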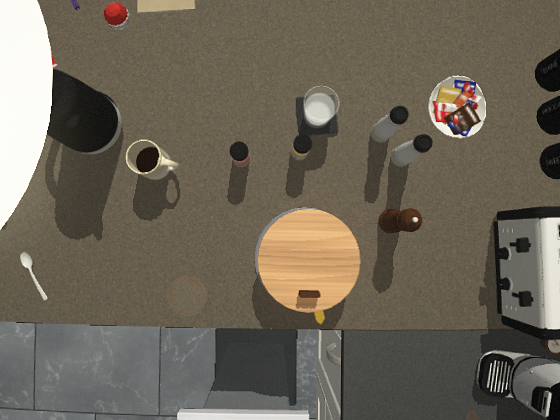

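View pics/scene0.png

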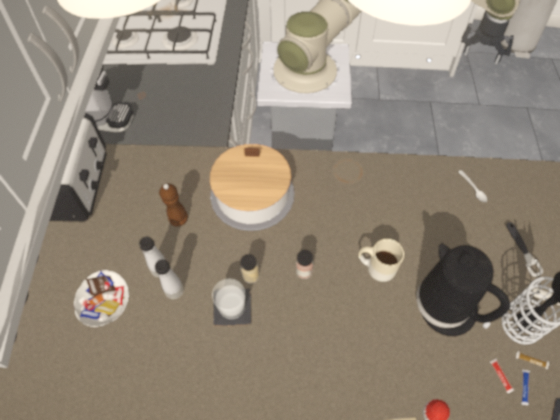

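The top view shows the lid at about px (308,258), its tab at (309,294), the yellow pointer at (320,317), the mug at (150,160), the red jar at (239,155), the jar at (302,147) and the mill at (400,220). The worktop left of the carousel, around (190,245), looks free.

```bash
python3 - <<'E'
from h import *
z=np.load("top0.npz");im,P=z["im"],z["P"]
X=P[...,0];Y=P[...,1];Z=P[...,2]
for n,(u,v) in dict(lid=(308,258),tab=(309,294),ptr=(320,317),mug=(150,160),red=(239,150),jar=(302,145),mill=(400,220),spot=(187,295),spoon=(35,275),free=(190,240),kettle=(90,120),handle=(175,163)).items(): print(n,P[v,u])
def fit(m):
    pts=P[m][:,:2].astype(np.float32); return cv2.minEnclosingCircle(pts), pts.mean(0), len(pts)
hsv=cv2.cvtColor(im,cv2.COLOR_BGR2HSV)
near=(np.hypot(X-P[258,308,0],Y-P[258,308,1])<.15)
m=near&(abs(Z-.098)<.004);print("lid",fit(m))
m=near&(Z>.118)&(Z<.14);print("tab",fit(m),cv2.minAreaRect(P[m][:,:2].astype(np.float32)*1000),Z[m].max())
m=(hsv[...,0]>18)&(hsv[...,0]<34)&(hsv[...,1]>170)&(hsv[...,2]>120);m[:300]=0;m[:,:300]=0;m[:,345:]=0
print("ptr",fit(m),P[m])
lidc=fit(near&(abs(Z-.098)<.004))[0][0]
# obstacles height map around: list points above 15mm by cells
ob=(Z>.015)&(Z<.4)&(X>.2)&(X<1.0)&(abs(Y)<.8)
c=np.unique(np.round(P[ob][:,:2]/.04).astype(int),axis=0)
g=[[' ']*41 for _ in range(26)]
for a,b in c:
    if 0<=a<26 and abs(b)<=20:g[a][20-b]='#'
for i in range(25,4,-1):print("%.2f"%(i*.04),''.join(g[i]))
wt=(abs(Z)<.01)&(X>.1);print("top front edge x",[ (X[:,u][wt[:,u]].min()) for u in (150,190,240,300)])
E
```

```text
lid [ 0.533  -0.1425  0.1006]
tab [ 0.4591 -0.1429  0.1275]
ptr [ 0.3867 -0.1814  0.0068]
mug [0.7551 0.2298 0.0388]
red [0.7697 0.0132 0.0968]
jar [ 0.7835 -0.1272  0.0962]
mill [ 0.617  -0.3308  0.1464]
spot [0.4336 0.1401 0.0009]
spoon [0.4729 0.5198 0.0015]
free [0.5664 0.1361 0.0013]
kettle [0.817  0.3239 0.1601]
handle [0.7415 0.1596 0.0794]
lid (((0.5280577540397644, -0.14481480419635773), 0.11363758146762848), array([ 0.5293, -0.1438], dtype=float32), 8034)
tab (((0.45722129940986633, -0.14451467990875244), 0.022182947024703026), array([ 0.4584, -0.1441], dtype=float32), 130) ((458.2889099121094, -144.48947143554688), (44.074729919433594, 12.389090538024902), 89.5638198852539) 0.1318918014760444
ptr (((0.4781092405319214, -0.12354113161563873), 0.12259440124034882), array([ 0.3903, -0.1784], dtype=float32), 85) [[ 0.4008 -0.1838  0.0054]
 [ 0.4007 -0.1864  0.0046]
 [ 0.398  -0.1696  0.0038]
 [ 0.3979 -0.172   0.0034]
 [ 0.3989 -0.1739  0.0084]
 [ 0.3983 -0.1767  0.0053]
 [ 0.3984 -0.179   0.0055]
 [ 0.3989 -0.1811  0.0083]
 [ 0.3987 -0.1837  0.0067]
 [ 0.3977 -0.1867  0.0018]
[... 2462 characters left out ...]
               ####  ##     ###   
0.60                      ###### ##     ##### 
0.56                      ######        ### # 
0.52                      ######        ###   
0.48                      ######        ###   
0.44                      ######        ###   
0.40                        ##          ###   
0.36                                     ##   
0.32                                    ##### 
0.28                                   ###### 
0.24                                   ###    
0.20                                   ###    
top front edge x [np.float64(0.3572805884834873), np.float64(0.13614038928801647), np.float64(0.13772304401185595), np.float64(0.14082600675059934)]
```

```bash
cat >> h.py <<'E'
from scipy.spatial.transform import Rotation as Ro
DOWN=np.array([[0,1,0],[1,0,0],[0,0,-1.]])   # tool x=+y, y=+x, z=down
def yaw(deg): return Ro.from_euler('z',deg,degrees=True).as_matrix()@DOWN
def show(poses):
    """poses: list of (p,R), one per row, from the measured pose"""
    s=env.observe();p=s["position"].copy();R=s["tool_rot"].copy();T=[];X=[]
    for q,Q in poses:
        dx=np.round(R.T@(q-p)/.05,2);dr=np.round(np.degrees(Ro.from_matrix(R.T@Q).as_rotvec())/5,2)
        X.append(dx.tolist());T.append(dr.tolist())
        p=p+R@dx*.05;R=R@Ro.from_rotvec(np.radians(dr*5)).as_matrix()
    for i in range(0,len(T),12): print("turn",T[i:i+12],"\nxyz",X[i:i+12])
    print("end",p,R.round(3).tolist())
def line(q,Q,n,start=None):
    s=env.observe();p,R=start or (s["position"],s["tool_rot"]);v=Ro.from_matrix(R.T@Q).as_rotvec()
    return [(p+(q-p)*k/n,R@Ro.from_rotvec(v*k/n).as_matrix()) for k in range(1,n+1)]
E
python3 - <<'E'
from h import *
show(line(np.array([.458,-.144,.20]),DOWN,22))
E
```

```text
turn [[-0.0, 0.0, 0.65], [-0.0, 0.0, 0.66], [-0.0, 0.0, 0.65], [-0.0, 0.0, 0.66], [-0.0, 0.0, 0.65], [-0.0, 0.0, 0.66], [-0.0, 0.0, 0.65], [-0.0, 0.0, 0.65], [-0.01, 0.0, 0.66], [0.0, 0.0, 0.65], [0.0, 0.0, 0.66], [0.0, 0.0, 0.65]] 
xyz [[-0.44, -0.5, 0.03], [-0.46, -0.47, 0.03], [-0.49, -0.44, 0.03], [-0.51, -0.41, 0.02], [-0.54, -0.38, 0.03], [-0.56, -0.36, 0.03], [-0.58, -0.32, 0.03], [-0.59, -0.28, 0.03], [-0.61, -0.26, 0.03], [-0.63, -0.21, 0.02], [-0.63, -0.18, 0.03], [-0.65, -0.15, 0.03]]
turn [[0.0, 0.0, 0.66], [0.0, 0.0, 0.65], [0.0, 0.0, 0.65], [0.0, 0.0, 0.66], [0.0, 0.0, 0.65], [0.0, 0.0, 0.66], [0.0, 0.01, 0.65], [-0.0, -0.0, 0.65], [-0.0, -0.0, 0.66], [-0.0, -0.0, 0.65]] 
xyz [[-0.65, -0.11, 0.03], [-0.65, -0.06, 0.03], [-0.66, -0.04, 0.03], [-0.66, 0.01, 0.02], [-0.66, 0.04, 0.03], [-0.66, 0.08, 0.03], [-0.65, 0.12, 0.03], [-0.64, 0.15, 0.03], [-0.63, 0.19, 0.02], [-0.62, 0.23, 0.03]]
end [ 0.458  -0.144   0.2001] [[-0.0, 1.0, -0.0], [1.0, 0.0, 0.0], [0.0, -0.0, -1.0]]
```

Emit:
arm_command(turn=[[0, 0, 0.65], [0, 0, 0.65], [0, 0, 0.65], [0, 0, 0.65], [0, 0, 0.65], [0, 0, 0.65], [0, 0, 0.65], [0, 0, 0.65], [0, 0, 0.65], [0, 0, 0.65], [0, 0, 0.65], [0, 0, 0.65]], xyz=[[-0.44, -0.5, 0.03], [-0.46, -0.47, 0.03], [-0.49, -0.44, 0.03], [-0.51, -0.41, 0.02], [-0.54, -0.38, 0.03], [-0.56, -0.36, 0.03], [-0.58, -0.32, 0.03], [-0.59, -0.28, 0.03], [-0.61, -0.26, 0.03], [-0.63, -0.21, 0.02], [-0.63, -0.18, 0.03], [-0.65, -0.15, 0.03]], claw=[60, 60, 60, 60, 60, 60, 60, 60, 60, 60, 60, 60], squeeze=40)

```text
time_s: 1.3
position: [0.3282, 0.1581, 0.2142]
tool_rot: [[-0.542, 0.84, -0.0], [0.84, 0.542, 0.0], [0.0, -0.0, -1.0]]
ft_force: [0.3, 0.4, -0.1]
grip_width: 0.0601
gripper_force: 0.0
```

Emit:
arm_command(turn=[[0, 0, 0.65], [0, 0, 0.65], [0, 0, 0.65], [0, 0, 0.65], [0, 0, 0.65], [0, 0, 0.65], [0, 0, 0.65], [0, 0, 0.65], [0, 0, 0.65], [0, 0, 0.65], [0, 0, 0]], xyz=[[-0.65, -0.11, 0.03], [-0.65, -0.06, 0.03], [-0.66, -0.04, 0.03], [-0.66, 0.01, 0.02], [-0.66, 0.04, 0.03], [-0.66, 0.08, 0.03], [-0.65, 0.12, 0.03], [-0.64, 0.15, 0.03], [-0.63, 0.19, 0.02], [-0.62, 0.23, 0.03], [0, 0, 0]], claw=[60, 60, 60, 60, 60, 60, 60, 60, 60, 60, 60])

```text
time_s: 2.4
position: [0.4616, -0.1456, 0.1996]
tool_rot: [[-0.004, 1.0, -0.0], [1.0, 0.004, -0.0], [-0.0, -0.0, -1.0]]
ft_force: [-0.1, 0.6, -0.6]
grip_width: 0.0603
gripper_force: 0.0
```

```bash
python3 - <<'E'
from h import *
s=env.observe();print(s["time_s"],s["position"],s["tool_rot"],s["grip_width"],s["q"])
im,d,P=cloud("wrist");cv2.imwrite("pics/w1.png",im)
X,Y,Z=P[...,0],P[...,1],P[...,2]
m=(abs(X-.458)<.04)&(abs(Y+.144)<.05)&(Z>.120)&(Z<.134)
print(m.sum(),cv2.minAreaRect(P[m][:,:2].astype(np.float32)*1000),np.median(Z[m]))
l=(abs(Z-.098)<.006)&(X<.7);print("lid z",np.median(Z[l]),l.sum())
E
```

```text
2.4 [ 0.4616 -0.1456  0.1996] [[-0.0038  1.     -0.0003]
 [ 1.      0.0038 -0.0004]
 [-0.0004 -0.0003 -1.    ]] 0.06031643493720532 [-31.5424  16.8337  87.5872  -0.0286  75.5829 -31.7528]
1205 ((455.66534423828125, -143.14366149902344), (43.9099235534668, 12.000571250915527), 89.26325988769531) 0.12714163555446292
lid z 0.09749517013653886 68236
```

View pics/w1.png

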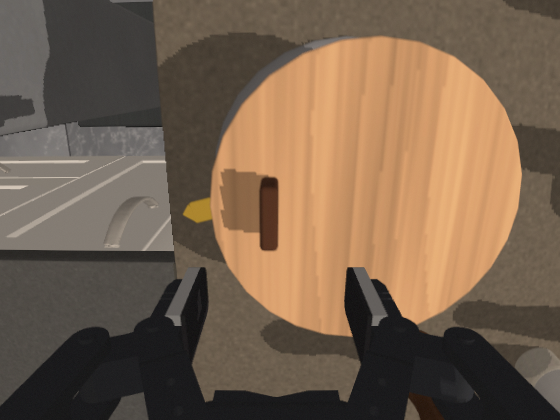

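The wrist view shows the tab at px (269,213), between the open fingers' planes and square to them. It measures (0.457, -0.143), yaw about 0. I descend and pinch.

Emit:
arm_command(turn=[[0, 0, 0], [0, 0, 0], [0, 0, 0], [0, 0, 0], [0, 0, 0], [0, 0, 0], [0, 0, 0], [0, 0, 0], [0, 0, 0], [0, 0, 0], [0, 0, 0], [0, 0, 0]], xyz=[[0.04, -0.1, 0.3], [0, 0, 0.4], [0, 0, 0.4], [0, 0, 0.4], [0, 0, 0.3], [0, 0, 0.12], [0, 0, 0], [0, 0, 0], [0, 0, 0], [0, 0, 0], [0, 0, 0], [0, 0, 0]], claw=[60, 60, 60, 60, 60, 60, 60, 0, 0, 0, 0, 0], squeeze=50)

```text
time_s: 3.65
position: [0.4559, -0.141, 0.105]
tool_rot: [[-0.008, 1.0, 0.001], [1.0, 0.008, -0.001], [-0.001, 0.001, -1.0]]
ft_force: [-1.4, 0.3, 6.6]
grip_width: 0.0109
gripper_force: 49.7
```

```bash
python3 - <<'E'
from h import *
s=env.observe();print(s["time_s"],s["position"],s["grip_width"],s["gripper_force"],s["ft_force"])
p=s["position"];R=s["tool_rot"];piv=np.array([.633,-.1445,.091]);L=[]
for k in range(1,13):
    r=Ro.from_rotvec([0,np.radians(k*1.0),0]).as_matrix();L.append((piv+r@(p-piv),r@R))
show(L)
E
```

```text
3.65 [ 0.4559 -0.141   0.105 ] 0.01090017653203957 49.7314453125 [-1.3587  0.3406  6.6213]
turn [[0.2, 0.0, -0.0], [0.2, 0.0, -0.0], [0.2, 0.0, -0.0], [0.2, 0.01, -0.0], [0.2, -0.0, -0.0], [0.2, -0.0, -0.0], [0.2, 0.0, -0.0], [0.2, 0.0, -0.0], [0.2, 0.0, -0.0], [0.2, 0.01, -0.0], [0.2, -0.0, -0.0], [0.2, -0.0, -0.0]] 
xyz [[-0.0, 0.01, -0.06], [-0.0, 0.0, -0.06], [-0.0, 0.01, -0.07], [-0.0, 0.0, -0.06], [-0.0, 0.01, -0.06], [-0.0, 0.0, -0.06], [-0.0, 0.01, -0.06], [-0.0, 0.0, -0.06], [-0.0, 0.01, -0.07], [-0.0, 0.0, -0.06], [-0.0, 0.01, -0.06], [-0.0, 0.01, -0.06]]
end [ 0.4629 -0.1409  0.1414] [[-0.008, 0.978, -0.207], [1.0, 0.008, -0.001], [0.001, -0.207, -0.978]]
```

Emit:
arm_command(turn=[[0.2, 0, 0], [0.2, 0, 0], [0.2, 0, 0], [0.2, 0, 0], [0.2, 0, 0], [0.2, 0, 0], [0.2, 0, 0], [0.2, 0, 0], [0.2, 0, 0], [0.2, 0, 0], [0.2, 0, 0], [0.2, 0, 0]], xyz=[[0, 0.01, -0.07], [0, 0, -0.06], [0, 0.01, -0.07], [0, 0, -0.06], [0, 0.01, -0.06], [0, 0, -0.06], [0, 0.01, -0.06], [0, 0, -0.06], [0, 0.01, -0.07], [0, 0, -0.06], [0, 0.01, -0.06], [0, 0.01, -0.06]], claw=[0, 0, 0, 0, 0, 0, 0, 0, 0, 0, 0, 0])

```text
time_s: 4.85
position: [0.4627, -0.1406, 0.1415]
tool_rot: [[-0.008, 0.978, -0.209], [1.0, 0.008, -0.002], [0.0, -0.209, -0.978]]
ft_force: [-0.1, -0.4, -0.3]
grip_width: 0.0108
gripper_force: 48.8
```

Emit:
arm_command(turn=[[0, 0, 0], [0, 0, 0], [0, 0, 0]], xyz=[[0, 0, 0], [0, 0, 0], [0, 0, 0]], claw=[0, 0, 0])

```text
time_s: 5.15
position: [0.4626, -0.1406, 0.1412]
tool_rot: [[-0.008, 0.978, -0.208], [1.0, 0.008, -0.002], [0.0, -0.208, -0.978]]
ft_force: [0.6, 0.5, 0.4]
grip_width: 0.011
gripper_force: 48.8
```

```bash
python3 - <<'E'
from h import *
s=env.observe();print(s["time_s"],s["position"],s["grip_width"],s["gripper_force"],s["ft_force"])
im,d,P=cloud("scene");X,Y,Z=P[...,0],P[...,1],P[...,2]
b,g,r=[im[...,i].astype(int) for i in range(3)]
m=(Z>.085)&(Z<.16)&(np.hypot(X-.53,Y+.145)<.12)&(r-b>50)&(Y<-.15)
A=np.c_[X[m],Y[m],np.ones(m.sum())];c=np.linalg.lstsq(A,Z[m],rcond=None)[0]
res=abs(A@c-Z[m])<.004;c=np.linalg.lstsq(A[res],Z[m][res],rcond=None)[0]
print("plane",c,"z at centre",c@[.53,-.145,1],res.sum(),m.sum())
cv2.imwrite("pics/s2.png",im[100:300,120:420])
E
```

```text
5.15 [ 0.4626 -0.1406  0.1412] 0.011043542097336961 48.795955181121826 [0.5606 0.5157 0.4249]
plane [-0.2144  0.0004  0.2345] z at centre 0.12081350089092749 1816 2127
```

View pics/s2.png

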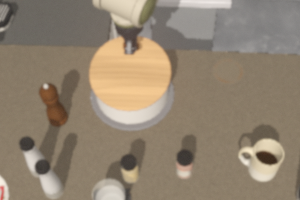

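The crop shows the lid tipped on its far edge, gripped at the tab at about px (130,40). The plane fit gives a tilt of 0.21 rad. Now I lift it and carry it across.

```bash
python3 - <<'E'
from h import *
a=line(np.array([.458,-.141,.25]),DOWN,10)
b=line(np.array([.460,.145,.25]),DOWN,14,start=a[-1])
show(a+b)
E
```

```text
turn [[-0.24, 0.0, 0.01], [-0.24, 0.0, 0.01], [-0.24, 0.0, 0.01], [-0.24, 0.0, 0.01], [-0.24, 0.0, 0.01], [-0.24, 0.01, 0.01], [-0.24, -0.0, 0.0], [-0.24, -0.0, 0.01], [-0.24, -0.0, 0.01], [-0.24, -0.0, 0.01], [0.0, -0.0, 0.0], [0.0, -0.0, 0.0]] 
xyz [[-0.0, -0.05, -0.21], [-0.0, -0.05, -0.21], [-0.0, -0.05, -0.22], [-0.0, -0.04, -0.21], [-0.0, -0.04, -0.22], [-0.0, -0.03, -0.21], [-0.01, -0.03, -0.22], [0.0, -0.02, -0.21], [0.0, -0.02, -0.22], [0.0, -0.01, -0.22], [0.41, 0.0, 0.0], [0.41, 0.01, 0.0]]
turn [[0.0, -0.0, 0.0], [0.0, -0.0, 0.0], [0.0, -0.0, 0.0], [0.0, -0.0, 0.0], [0.0, -0.0, 0.0], [0.0, -0.0, 0.0], [0.0, -0.0, 0.0], [0.0, -0.0, 0.0], [0.0, -0.0, 0.0], [0.0, -0.0, 0.0], [0.0, -0.0, 0.0], [0.0, -0.0, 0.0]] 
xyz [[0.41, -0.0, 0.0], [0.41, 0.0, 0.0], [0.41, 0.0, 0.0], [0.4, 0.01, 0.0], [0.41, 0.0, 0.0], [0.41, 0.0, 0.0], [0.41, 0.01, 0.0], [0.41, -0.0, 0.0], [0.41, 0.0, 0.0], [0.41, 0.0, 0.0], [0.4, 0.01, 0.0], [0.41, 0.0, 0.0]]
end [0.46   0.1449 0.2502] [[-0.0, 1.0, 0.0], [1.0, 0.0, 0.0], [0.0, 0.0, -1.0]]
```

Emit:
arm_command(turn=[[-0.24, 0, 0.01], [-0.24, 0, 0.01], [-0.24, 0, 0.01], [-0.24, 0, 0.01], [-0.24, 0, 0.01], [-0.24, 0, 0.01], [-0.24, 0, 0.01], [-0.24, 0, 0.01], [-0.24, 0, 0.01], [-0.24, 0, 0.01], [0, 0, 0], [0, 0, 0]], xyz=[[0, -0.05, -0.21], [0, -0.05, -0.21], [0, -0.05, -0.22], [0, -0.04, -0.21], [0, -0.04, -0.22], [0, -0.03, -0.21], [0, -0.03, -0.22], [0, -0.02, -0.21], [0, -0.02, -0.22], [0, -0.01, -0.22], [0.2, 0, 0], [0.41, 0, 0]], claw=[0, 0, 0, 0, 0, 0, 0, 0, 0, 0, 0, 0])

```text
time_s: 6.4
position: [0.458, -0.1101, 0.2501]
tool_rot: [[0.002, 1.0, 0.0], [1.0, -0.002, -0.001], [-0.001, 0.0, -1.0]]
ft_force: [-0.3, 0.2, -1.2]
grip_width: 0.0107
gripper_force: 48.8
```

Emit:
arm_command(turn=[[0, 0, 0], [0, 0, 0], [0, 0, 0], [0, 0, 0], [0, 0, 0], [0, 0, 0], [0, 0, 0], [0, 0, 0], [0, 0, 0], [0, 0, 0], [0, 0, 0], [0, 0, 0]], xyz=[[0.45, 0, 0], [0.45, 0, 0], [0.45, 0, 0], [0.45, 0, 0], [0.45, 0, 0], [0.45, 0, 0], [0.45, 0, 0], [0.45, 0, 0], [0.45, 0, 0], [0.45, 0, 0], [0.45, 0, 0], [0.2, 0, 0]], claw=[0, 0, 0, 0, 0, 0, 0, 0, 0, 0, 0, 0])

```text
time_s: 7.6
position: [0.4577, 0.1493, 0.2495]
tool_rot: [[-0.001, 1.0, -0.001], [1.0, 0.001, -0.001], [-0.001, -0.001, -1.0]]
ft_force: [-0.5, -0.7, -1.8]
grip_width: 0.0107
gripper_force: 48.8
```

```bash
python3 - <<'E'
from h import *
s=env.observe();print(s["time_s"],s["position"],s["tool_rot"],s["grip_width"],s["gripper_force"],s["ft_force"])
im,d,P=cloud("scene");X,Y,Z=P[...,0],P[...,1],P[...,2]
b,g,r=[im[...,i].astype(int) for i in range(3)]
c=s["position"]+[.07,-.003,0]
m=(Z>.2)&(Z<.3)&(np.hypot(X-c[0],Y-c[1])<.12)&(r-b>50)
A=np.c_[X[m],Y[m],np.ones(m.sum())];k=np.linalg.lstsq(A,Z[m],rcond=None)[0]
for _ in range(3):
    res=abs(A@k-Z[m])<.003;k=np.linalg.lstsq(A[res],Z[m][res],rcond=None)[0]
print("plane",k,"z at centre",k@[c[0],c[1],1],res.sum(),m.sum())
im,d,P=cloud("top");Z=P[...,2];np.savez("top1.npz",im=im,P=P)
cv2.imwrite("pics/t3.png",im[60:340,100:460])
E
```

```text
7.6 [0.4577 0.1493 0.2495] [[-0.0013  1.     -0.001 ]
 [ 1.      0.0013 -0.0006]
 [-0.0006 -0.001  -1.    ]] 0.010723186165034064 48.826255202293396 [-0.4921 -0.659  -1.8492]
plane [-0.0025 -0.0027  0.2452] z at centre 0.2435262453081933 4004 4805
```

View pics/t3.png

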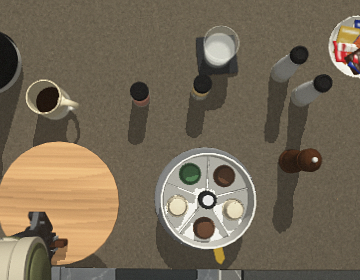

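The crop shows the lid held level over the free spot. In the open tub the knob is at crop px (207,200), the green capsule at (190,173) and the pointer at (219,255). I lower the lid while I have the tub angle to compute.

Emit:
arm_command(turn=[[0, 0, 0], [0, 0, 0], [0, 0, 0], [0, 0, 0], [0, 0, 0], [0, 0, 0], [0, 0, 0], [0, 0, 0], [0, 0, 0], [0, 0, 0], [0, 0, 0], [0, 0, 0]], xyz=[[0, 0, 0.3], [0, 0, 0.5], [0, 0, 0.5], [0, 0, 0.5], [0, 0, 0.5], [0, 0, 0.5], [0, 0, 0.5], [0, 0, 0.4], [0, 0, 0.3], [0, 0, 0.2], [0, 0, 0.1], [0, 0, 0]], claw=[0, 0, 0, 0, 0, 0, 0, 0, 0, 0, 0, 0])

```text
time_s: 8.9
position: [0.4583, 0.1469, 0.0348]
tool_rot: [[0.001, 1.0, -0.0], [1.0, -0.001, -0.001], [-0.001, -0.0, -1.0]]
ft_force: [0.1, -0.6, -0.5]
grip_width: 0.0113
gripper_force: 48.8
```

Emit:
arm_command(turn=[[0, 0, 0], [0, 0, 0], [0, 0, 0], [0, 0, 0], [0, 0, 0], [0, 0, 0]], xyz=[[0, 0, 0.06], [0, 0, 0.06], [0, 0, 0.05], [0, 0, 0.04], [0, 0, 0.02], [0, 0, 0]], claw=[0, 0, 0, 0, 0, 0])

```text
time_s: 9.5
position: [0.4582, 0.1472, 0.0233]
tool_rot: [[0.001, 1.0, -0.0], [1.0, -0.001, -0.001], [-0.001, -0.0, -1.0]]
ft_force: [-0.1, -0.1, -1.0]
grip_width: 0.0109
gripper_force: 48.9
```

```bash
python3 - <<'E'
from h import *
s=env.observe();print(s["time_s"],s["position"],s["ft_force"])
z=np.load("top1.npz");im,P=z["im"],z["P"];X,Y,Z=P[...,0],P[...,1],P[...,2]
hsv=cv2.cvtColor(im,cv2.COLOR_BGR2HSV);H,S,V=[hsv[...,i] for i in range(3)]
near=np.hypot(X-.528,Y+.145)<.118
k=near&(abs(Z-.08)<.006)&(np.hypot(X-.528,Y+.145)<.03);print("knob",k.sum(),cv2.minEnclosingCircle(P[k][:,:2].astype(np.float32)))
rim=near&(abs(Z-.09)<.004);print("rim",rim.sum(),cv2.minEnclosingCircle(P[rim][:,:2].astype(np.float32)))
g=near&(H>40)&(H<90)&(S>90)&(abs(Z-.046)<.006);gp=P[g][:,:2].mean(0);print("green",g.sum(),gp,cv2.minEnclosingCircle(P[g][:,:2].astype(np.float32)))
y=(H>18)&(H<34)&(S>170)&(V>100)&(X<.41)&(X>.35)&(Y<-.14)&(Y>-.22)&(Z<.02);yp=P[y][:,:2];print("ptr",y.sum(),yp.mean(0))
E
```

```text
9.5 [0.4582 0.1472 0.0233] [-0.1313 -0.0598 -1.0111]
knob 249 ((0.5274268984794617, -0.14396482706069946), 0.020610621199011803)
rim 578 ((0.5272308588027954, -0.14457151293754578), 0.10660839080810547)
green 2 [ 0.5802 -0.1155] ((0.5802366137504578, -0.1155284196138382), 0.0012855242239311337)
ptr 109 [ 0.3921 -0.1787]
```

Emit:
arm_command(turn=[[0, 0, 0], [0, 0, 0], [0, 0, 0], [0, 0, 0]], xyz=[[0, 0, 0.02], [0, 0, 0.02], [0, 0, 0.02], [0, 0, 0]], claw=[0, 0, 0, 0])

```text
time_s: 9.9
position: [0.4583, 0.1472, 0.021]
tool_rot: [[0.0, 1.0, 0.001], [1.0, -0.0, -0.001], [-0.001, 0.001, -1.0]]
ft_force: [-2.3, -1.5, 7.5]
grip_width: 0.0108
gripper_force: 50.1
```

```bash
python3 - <<'E'
from h import *
z=np.load("top1.npz");im,P=z["im"],z["P"];X,Y,Z=P[...,0],P[...,1],P[...,2]
hsv=cv2.cvtColor(im,cv2.COLOR_BGR2HSV);H,S,V=[hsv[...,i] for i in range(3)]
print(hsv[233,290],P[233,290])
near=np.hypot(X-.528,Y+.145)<.1
g=near&(abs(H.astype(int)-H[233,290])<15)&(S>60)&(Z>.03)&(Z<.055)
c=np.array([.5275,-.1443]);o,r=cv2.minEnclosingCircle(P[g][:,:2].astype(np.float32))
print(g.sum(),o,r,P[g][:,:2].mean(0))
ang=lambda p:np.degrees(np.arctan2(*(np.array(p)-c)[::-1]))
print("green",ang(o),"ptr",ang([.3921,-.1787]),ang([.3718,-.1844]))
E
```

```text
[58 80 86] [ 0.587  -0.1049  0.0481]
259 (0.5861243009567261, -0.10554221272468567) 0.021508246660232544 [ 0.5862 -0.1049]
green 33.46954895429598 ptr -165.7449195494607 -165.55753289119596
```

Contact is made at 7.5 N. I let go slowly and rise.

Emit:
arm_command(turn=[[0, 0, 0], [0, 0, 0], [0, 0, 0], [0, 0, 0], [0, 0, 0], [0, 0, 0], [0, 0, 0], [0, 0, 0], [0, 0, 0], [0, 0, 0], [0, 0, 0], [0, 0, 0]], xyz=[[0, 0, -0.04], [0, 0, 0], [0, 0, 0], [0, 0, 0], [0, 0, 0], [0, 0, -0.1], [0, 0, -0.4], [0, 0, -0.8], [0, 0, -0.9], [0, 0, -0.9], [0, 0, -0.9], [0, 0, -0.5]], claw=[0, 12, 20, 35, 45, 45, 45, 45, 70, 70, 70, 70])

```text
time_s: 11.1
position: [0.4586, 0.1475, 0.2515]
tool_rot: [[0.0, 1.0, 0.005], [1.0, -0.0, -0.001], [-0.001, 0.005, -1.0]]
ft_force: [-0.3, 0.6, -0.4]
grip_width: 0.0699
gripper_force: 0.0
```

```bash
python3 - <<'E'
from h import *
im,d,P=cloud("scene");X,Y,Z=P[...,0],P[...,1],P[...,2]
b,g,r=[im[...,i].astype(int) for i in range(3)]
m=(np.hypot(X-.53,Y-.145)<.125)&(r-b>50)&(abs(Z-.014)<.012)
A=np.c_[X[m],Y[m],np.ones(m.sum())];k=np.linalg.lstsq(A,Z[m],rcond=None)[0]
print("plane",k,"z",k@[.53,.145,1],cv2.minEnclosingCircle(P[m][:,:2].astype(np.float32)),m.sum())
print(env.observe()["position"],env.observe()["grip_width"])
show(line(np.array([.5275,-.1443,.20]),yaw(-75),18))
E
```

```text
plane [-0.0043 -0.0016  0.0176] z 0.015063662399240691 ((0.524364173412323, 0.14345860481262207), 0.11923016607761383) 3989
[0.4597 0.1476 0.2541] 0.0701045455260653
turn [[0.01, -0.0, 0.83], [0.0, -0.01, 0.84], [0.01, -0.0, 0.83], [0.0, -0.01, 0.83], [0.01, 0.0, 0.84], [0.0, -0.0, 0.83], [0.01, -0.01, 0.83], [0.0, -0.0, 0.83], [0.01, -0.01, 0.84], [0.01, -0.0, 0.83], [0.0, -0.0, 0.83], [0.01, -0.01, 0.84]] 
xyz [[-0.32, 0.07, 0.06], [-0.32, 0.1, 0.06], [-0.31, 0.12, 0.06], [-0.3, 0.15, 0.06], [-0.29, 0.16, 0.07], [-0.28, 0.19, 0.06], [-0.26, 0.2, 0.06], [-0.25, 0.23, 0.06], [-0.23, 0.24, 0.06], [-0.21, 0.25, 0.06], [-0.19, 0.28, 0.06], [-0.17, 0.28, 0.06]]
turn [[0.0, -0.0, 0.83], [0.01, -0.01, 0.83], [0.0, 0.0, 0.84], [0.01, -0.0, 0.83], [0.0, -0.01, 0.83], [0.01, -0.0, 0.84]] 
xyz [[-0.15, 0.3, 0.06], [-0.13, 0.3, 0.06], [-0.11, 0.32, 0.06], [-0.08, 0.32, 0.06], [-0.06, 0.33, 0.07], [-0.03, 0.33, 0.06]]
end [ 0.5277 -0.1442  0.1998] [[0.966, 0.258, 0.0], [0.258, -0.966, 0.0], [0.0, -0.0, -1.0]]
```

The lid lies flat, tilt about 0.005 rad, 0.287 m from the axis.

Emit:
arm_command(turn=[[0, 0, 0.83], [0, 0, 0.83], [0, 0, 0.83], [0, 0, 0.83], [0, 0, 0.83], [0, 0, 0.83], [0, 0, 0.83], [0, 0, 0.83], [0, 0, 0.83], [0, 0, 0.83], [0, 0, 0.83], [0, 0, 0.83]], xyz=[[-0.32, 0.07, 0.06], [-0.32, 0.1, 0.06], [-0.31, 0.12, 0.06], [-0.3, 0.15, 0.06], [-0.29, 0.16, 0.07], [-0.28, 0.19, 0.06], [-0.26, 0.2, 0.06], [-0.25, 0.23, 0.06], [-0.23, 0.24, 0.06], [-0.21, 0.25, 0.06], [-0.19, 0.28, 0.06], [-0.17, 0.28, 0.06]], claw=[75, 75, 75, 75, 75, 75, 75, 75, 75, 75, 75, 75])

```text
time_s: 12.35
position: [0.5034, -0.0477, 0.211]
tool_rot: [[0.766, 0.643, -0.0], [0.643, -0.766, -0.001], [-0.001, 0.0, -1.0]]
ft_force: [-0.5, -0.6, -0.5]
grip_width: 0.0753
gripper_force: 0.0
```

Emit:
arm_command(turn=[[0, 0, 0.83], [0, 0, 0.83], [0, 0, 0.84], [0, 0, 0.83], [0, 0, 0.83], [0, 0, 0.84], [0, 0, 0], [0, 0, 0]], xyz=[[-0.15, 0.3, 0.06], [-0.13, 0.3, 0.06], [-0.11, 0.32, 0.06], [-0.08, 0.32, 0.06], [-0.06, 0.33, 0.07], [-0.03, 0.33, 0.06], [0, 0, 0], [0, 0, 0]], claw=[75, 75, 75, 75, 75, 75, 75, 75])

```text
time_s: 13.15
position: [0.5263, -0.144, 0.1926]
tool_rot: [[0.965, 0.263, -0.0], [0.263, -0.965, -0.0], [-0.001, 0.0, -1.0]]
ft_force: [0.4, 0.1, -0.9]
grip_width: 0.0746
gripper_force: 0.0
```

```bash
python3 - <<'E'
from h import *
print(env.observe()["q"])
im,d,P=cloud("wrist");X,Y,Z=P[...,0],P[...,1],P[...,2]
k=(np.hypot(X-.5275,Y+.1443)<.03)&(abs(Z-.08)<.005);print("knob",k.sum(),cv2.minEnclosingCircle(P[k][:,:2].astype(np.float32)),P[k].mean(0))
show(line(np.array([.5275,-.1443,.054]),yaw(-75),7))
E
```

```text
[-27.7184  23.1641  78.8541  -0.0369  77.9932  47.0485]
knob 2074 ((0.526279866695404, -0.1443108767271042), 0.020783456042408943) [ 0.5277 -0.1441  0.0795]
turn [[0.0, 0.0, 0.01], [0.0, 0.0, 0.01], [0.0, 0.0, 0.0], [0.0, 0.0, 0.01], [0.0, 0.0, 0.01], [0.01, 0.0, 0.01], [-0.0, 0.0, 0.0]] 
xyz [[0.0, 0.0, 0.4], [0.01, 0.0, 0.39], [-0.0, 0.01, 0.4], [0.0, -0.0, 0.4], [0.0, 0.0, 0.39], [0.01, 0.0, 0.4], [-0.0, 0.01, 0.4]]
end [ 0.5275 -0.1444  0.0538] [[0.966, 0.259, -0.0], [0.259, -0.966, 0.0], [-0.0, -0.0, -1.0]]
```

Emit:
arm_command(turn=[[0, 0, 0], [0, 0, 0], [0, 0, 0], [0, 0, 0], [0, 0, 0], [0, 0, 0], [0, 0, 0], [0, 0, 0], [0, 0, 0], [0, 0, 0], [0, 0, 0], [0, 0, 0]], xyz=[[0.02, 0, 0.4], [0, 0, 0.5], [0, 0, 0.5], [0, 0, 0.5], [0, 0, 0.4], [0, 0, 0.3], [0, 0, 0.16], [0, 0, 0], [0, 0, 0], [0, 0, 0], [0, 0, 0], [0, 0, 0]], claw=[75, 75, 75, 75, 75, 75, 75, 75, 0, 0, 0, 0], squeeze=40)

```text
time_s: 14.4
position: [0.5279, -0.1441, 0.0557]
tool_rot: [[0.965, 0.262, 0.001], [0.262, -0.965, -0.001], [0.001, 0.002, -1.0]]
ft_force: [-0.4, 1.5, 6.4]
grip_width: 0.0377
gripper_force: 39.9
```

Emit:
arm_command(turn=[[0, 0, 0], [0, 0, 0], [0, 0, -0.3], [0, 0, -0.6], [0, 0, -0.9], [0, 0, -0.9], [0, 0, -0.9], [0, 0, -0.9], [0, 0, -0.9], [0, 0, -0.9], [0, 0, -0.9], [0, 0, -0.9]], xyz=[[0, 0, 0], [0, 0, 0], [0, 0, 0], [0, 0, 0], [0, 0, 0], [0, 0, 0], [0, 0, 0], [0, 0, 0], [0, 0, 0], [0, 0, 0], [0, 0, 0], [0, 0, 0]], claw=[0, 0, 0, 0, 0, 0, 0, 0, 0, 0, 0, 0])

```text
time_s: 15.6
position: [0.5272, -0.1432, 0.0557]
tool_rot: [[0.561, 0.828, -0.0], [0.828, -0.561, 0.0], [0.0, -0.0, -1.0]]
ft_force: [-3.5, 6.7, 9.0]
grip_width: 0.0378
gripper_force: 40.5
```

Emit:
arm_command(turn=[[0, 0, -0.9], [0, 0, -0.9], [0, 0, -0.9], [0, 0, -0.9], [0, 0, -0.9], [0, 0, -0.9], [0, 0, -0.9], [0, 0, -0.9], [0, 0, -0.9], [0, 0, -0.9], [0, 0, -0.9], [0, 0, -0.9]], xyz=[[0, 0, 0], [0, 0, 0], [0, 0, 0], [0, 0, 0], [0, 0, 0], [0, 0, 0], [0, 0, 0], [0, 0, 0], [0, 0, 0], [0, 0, 0], [0, 0, 0], [0, 0, 0]], claw=[0, 0, 0, 0, 0, 0, 0, 0, 0, 0, 0, 0])

```text
time_s: 16.8
position: [0.5257, -0.143, 0.0557]
tool_rot: [[-0.34, 0.94, -0.004], [0.94, 0.34, 0.001], [0.002, -0.003, -1.0]]
ft_force: [-12.0, 4.9, 14.6]
grip_width: 0.0377
gripper_force: 41.0
```

Emit:
arm_command(turn=[[0, 0, -0.9], [0, 0, -0.9], [0, 0, -0.9], [0, 0, -0.9], [0, 0, -0.9], [0, 0, -0.9], [0, 0, -0.9], [0, 0, -0.9], [0, 0, -0.9], [0, 0, -0.9], [0, 0, -0.6], [0, 0, -0.4]], xyz=[[0, 0, 0], [0, 0, 0], [0, 0, 0], [0, 0, 0], [0, 0, 0], [0, 0, 0], [0, 0, 0], [0, 0, 0], [0, 0, 0], [0, 0, 0], [0, 0, 0], [0, 0, 0]], claw=[0, 0, 0, 0, 0, 0, 0, 0, 0, 0, 0, 0])

```text
time_s: 18.0
position: [0.5247, -0.1439, 0.0557]
tool_rot: [[-0.939, 0.345, -0.006], [0.345, 0.939, -0.0], [0.006, -0.002, -1.0]]
ft_force: [-17.3, -1.4, 16.3]
grip_width: 0.038
gripper_force: 41.1
```

```bash
cat > g.py <<'E'
from h import *
import sys
s=env.observe();print(s["time_s"],s["position"],s["q"],s["ft_force"],s["gripper_force"])
c=np.array([.5275,-.1443])
for n in ("top","scene","wrist"):
    im,d,P=cloud(n);X,Y,Z=P[...,0],P[...,1],P[...,2]
    hsv=cv2.cvtColor(im,cv2.COLOR_BGR2HSV);H,S,V=[hsv[...,i].astype(int) for i in range(3)]
    g=(np.hypot(X-c[0],Y-c[1])<.1)&(abs(H-60)<18)&(S>60)&(Z>.03)&(Z<.055)
    if g.sum()>5:
        o,r=cv2.minEnclosingCircle(P[g][:,:2].astype(np.float32));a=np.degrees(np.arctan2(o[1]-c[1],o[0]-c[0]))
        print(n,g.sum(),o,r,"ang",a%360,"err",(194.35-a)%360)
    cv2.imwrite(f"pics/{n}{sys.argv[1]}.png",im)
E
python3 g.py 5
```

```text
18.0 [ 0.5247 -0.1439  0.0557] [-27.7224  32.3143  89.1161  -0.2116  58.8712 -97.4178] [-17.2842  -1.395   16.2519] 41.07615351676941
top 103 (0.4531041085720062, -0.1382024586200714) 0.01899397000670433 ang 175.31446928253595 err 19.03553071746404
wrist 7086 (0.4558451175689697, -0.14172451198101044) 0.02096858248114586 ang 177.94150667959093 err 16.408493320409065
```

Emit:
arm_command(turn=[[0, 0, -0.6], [0, 0, -0.8], [0, 0, -0.8], [0, 0, -0.6], [0, 0, -0.35], [0, 0, -0.13], [0, 0, 0], [0, 0, 0], [0, 0, 0]], xyz=[[0.01, 0, -0.01], [0.01, 0, -0.01], [0.01, 0, 0], [0.01, 0, 0], [0, 0, 0], [0, 0, 0], [0, 0, 0], [0, 0, 0], [0, 0, 0]], claw=[0, 0, 0, 0, 0, 0, 0, 0, 0])

```text
time_s: 19.05
position: [0.5245, -0.1444, 0.0558]
tool_rot: [[-0.998, 0.068, -0.002], [0.068, 0.998, -0.002], [0.002, -0.002, -1.0]]
ft_force: [-5.5, -5.8, -0.4]
grip_width: 0.0381
gripper_force: 40.3
```

```bash
python3 g.py 6
```

```text
19.05 [ 0.5245 -0.1444  0.0558] [ -27.7822   32.2285   89.2823   -0.1911   58.558  -113.7562] [-5.5482 -5.796  -0.384 ] 40.29629409313202
top 18 (0.44463780522346497, -0.15262699127197266) 0.011125987395644188 ang 185.73850465568088 err 8.61149534431911
scene 11 (0.4762932360172272, -0.1587297022342682) 0.008929416537284851 ang 195.7374591690514 err 358.6125408309486
wrist 7101 (0.4575481414794922, -0.16110798716545105) 0.020990030840039253 ang 193.51086623980828 err 0.8391337601917144
```

View pics/wrist6.png

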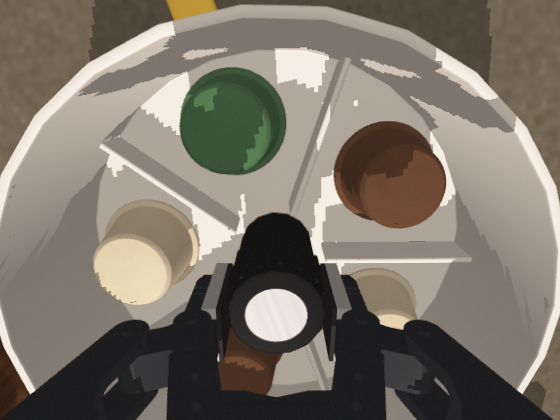

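View pics/top6.png

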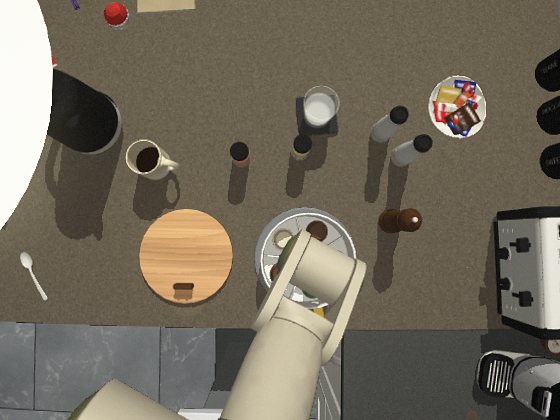

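The wrist view shows the green capsule at px (233,120), on the line from the knob to the pointer at (190,8), with an error under 1°. The top view shows the lid flat at (186,255) and the bystanders where they were. I hand in.

```bash
python3 -c "
from rig import env
print(env.close_job())"
```

```text
the job is handed in; nothing more can be done
None
```

I handed the job in: the lid is flat on the worktop, tab up, about 0.29 m from the carousel; the green capsule is within 1° of the yellow pointer; the knob is gripped at 40 N; and the bystanders look unmoved. The hand-in returned no verdict.

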